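# Set up a row of glazed pots in the wrapping machine's infeed

## Robot

A 7-joint arm with a two-finger parallel gripper is mounted at the origin on the work surface. World frame = base frame: x ahead of the robot, y to its left, z up, the work surface at z = 0. Lengths are in m, angles in rad, forces in N, time in s.
With the tool pointing down it reaches from about 0.4 to 0.85 m from the base axis. Payload 10.4 kg.
Tool frame: the origin (TCP) lies on the centre line of the jaws, within the pads' length; the fingertips stand robot.tip_extent ahead of it and the grasp point (between the pads) lies 8 mm behind it (robot.tip_extent is the distance from the TCP to the fingertips, in m); z points along the fingers, y is the direction in which the jaws open and shut (so a half turn about z gives the same grasp; the last joint's range is limited). The gripper opens to 85 mm and grips with 20 to 120 N. Pads are 22 mm wide; open, the fingers measure 114 mm over their backs; the gripper's body (76 mm by 85 mm) begins 54 mm behind the grasp point. The pads swing forward as they close: fully open they stand 13 mm farther back than shut.
Start: joints at [1.325, 0.332, -0.065, 1.46, 0.022, 1.35, -0.088], TCP at [0.138, -0.61, 0.242] pointing down, gripper open.
Joint ranges: [-2.6, 2.6], [-0.5, 2.12], [-1.47, 1.34], [0.16, 2.42], [-1.27, 4.41], [0.06, 2.06], [-2.6, 2.6]. Speed limits (rad/s): [2.22, 2.22, 2.79, 2.79, 3.14, 3.14, 3.14].

## Interface

Orientations are given as [roll, pitch, yaw] about the fixed x, y, z axes, in that order (R = Rz(yaw) Ry(pitch) Rx(roll)).
In Python, from plant import robot gives the robot as it stands. The module is installed in compiled form; this text tells all that it offers.
- The arm moves only by the tool servo_tool, never from a script. Its arguments are lists of equal length, an entry for each row: "dp": the shift along the tool's x, y, z in cm, a list of three; "turn": the turn, a rotation vector about the tool's x, y, z in rad, a list of three; "hand": the closure, from -1 (fully open) to 1 (shut). In form: {"dp": [[tx, ty, tz], ...], "turn": [[rx, ry, rz], ...], "hand": [hand, ...]}. A call has exactly 10 rows; each row shifts and turns the commanded pose from where the row before left it, along the tool's axes as they then stand; what a row does not reach is not made up. A row lasts 1/8 s, in which the tool goes at most 62.5 mm and 10.7 degrees, less where a joint would pass 70% of its speed; a pose out of reach is approached as far as the arm can. A call is refused whole if a number of a shift passes 6.25 or a number of a turn 0.188, either way. A call with a gripper value outside its range is refused whole. The fingers move at their own pace and stop on an object; the grip force is fixed at half the most. Time passes only in rows, so rows that do not move let the fingers close, or fill a call up. It gives the time, the measured TCP pose, the force and the opening at its end, in the units of the state.
- robot.sense(): the state, without advancing time (a new reading comes with each control period).
- robot.capture(name): name is "scene" or "top" or "wrist"; returns a dict with "pixels" (480x640x3 uint8, red, green, blue), "fx", "fy", "cx", "cy" (pixels), "rvec" (rotation vector, rad) and "tvec" (3), from world to camera coordinates, as OpenCV has them; the wrist camera has in their place "T_tool_cam" (4x4, takes a point from camera to tool coordinates, whose origin is the TCP and whose axes are the flange's). Camera axes: x right, y down, z forward; pixel columns grow to the right and rows downward; lengths in m; the calibration is good to about 2 mm. The wrist camera is an equidistant fisheye: a pixel r from the principal point sees the ray r / f radians off the axis. A picture is of the moment at which its call begins: read the wrist's pose just before it. There is no depth.
- robot.finish_job(): hands the job in, once; it reports no verdict.
Trained networks look in a picture, given as the dict that the camera call returned (one of the last four; its "shot" number tells which), for a name from the list of things; names that differ only in an ending like _2 or _b are one class to them, and where a whole thing is asked for, a point or a joint stands for the part that bears it (a point fixed in the world has none). Each returns a list of dicts, best first, with "score" (0 to 1); they miss things now and then, are a little off and sometimes report something else, mostly with a low value. They report only what shows in the picture. A call takes as long as a camera call. They do not tell look-alikes from the thing itself.
- robot.find_in(picture, thing): "point" ([column, row] in pixels, amid what is visible of it).
- robot.masks_of(picture, thing): "mask" (480x640 bool, what is visible of it) and "point" ([column, row] in pixels, amid what is visible of it).
- robot.place_of(picture, thing): "point" ([column, row] in pixels: a listed point, or the origin of a listed thing).
The state is a dict: "time_s": time; "q": joint angles; "qd": joint speeds; "tau": joint torques, N m; "position": TCP position; "eef_rot": TCP orientation; "contact_force": force on the tool from outside, world axes, zero at the start; "wrist_torque": the same for the moment, N m; "width": finger opening in m.
Only numpy, scipy, OpenCV 4.12 (cv2) and the standard library are available. Lean on these libraries where they do the work, as an engineer would, in place of code of your own. Each camera call takes 0.05 s, during which the arm holds its last target. There are 200 camera calls.

## Task

Before your hand goes into the infeed or works the red lever, press the red mushroom stop button in until it stays down. Then take the unglazed terracotta pot left on the belt and stand it in the white seconds tray, stand all the glazed pots on the bench upright in a row on the belt between the side rails, and squeeze the red lever against the black grip to slide the end stop up, so that the row is closed up without gaps between the orange gate and the stop plate, and let go so that the stop locks in its notch. Only when all that is done, turn the stop button clockwise so that it jumps out again; do not shift the planter, the tape roll or the foam block.

Things in the scene. Friction and masses are not known exactly. Their poses are not given: they have to be found in the camera images.
- infeed: Fixed belt infeed of a wrapping machine. Origin: bench level, lane centre, inner face of the orange gate (top at 106 mm). Lane runs along own -y from gate (y 0) to -450 mm; z up. Belt top 55 mm above the bench. Low side rails: inner faces x = -41, +41 mm, tops 71 mm above the bench; near outside x = -72 mm. Wrapping head, 380 mm tall with its film roll, from y = +110 mm on.
- stop_face (a point): Centre of the blue stop plate's face that pushes the row, at belt level; axes as the infeed's. Plate 74 mm wide, up to 57 mm above the belt; its carriage reaches 74 mm behind the face (towards -y).
- squeeze_point (a point): Where to squeeze, 42 mm behind the stop face, 160 mm above the bench; axes as the infeed's. Fixed black grip on its +x side (outer face 13 mm off, 44 mm long in y, top 185 mm above bench), red lever on its -x side (outer face 26 mm off at rest, 13 squeezed; 40 mm long in y, top 182 mm). Close the fingers along x from above; 8 to 16 N. The grip does not give, the lever does.
- end_stop (a joint): End stop's slide, m; grows towards the gate; -3 to 265 mm. Room for the row = 356 mm minus this. Locked unless the lever is squeezed. Notches every 22 mm (0, 22, 44..), 2 mm play either way; let go, the pawl pulls it into the nearest. 88 mm suits four pots, 154 three, 220 two (2 to 6 mm to spare). Starts in one of the first three notches. Slides with 1 N, pushes standing pots along.
- squeeze_lever (a joint): Red lever, rad: 0 let go, pawl home in a notch; 0.24 fully squeezed (grip and lever then 27 mm over all); the end stop is free above about 0.16. Staying above 0.03 after letting go means the pawl rests on a tooth.
- stop_press (a joint): Stop button's travel, m: 0 out (reset), 0.010 fully pressed, 0.006 latched in. Spring 5 N at the top, 11 N fully pressed. Pressed beyond about 7 mm and let go, it stays latched.
- stop_knob (a joint): Turn of the stop button's head, rad, grows clockwise seen from above: about 0 when out; its spring turns it to -0.5 as it latches. Turned clockwise to +0.2 or more and let go, the button jumps out and reads about 0. Needs about 0.4 N m.
- knob_top (a point): Centre of the top of the red mushroom head (40 mm across, 25 mm tall, round, axis vertical); 110 mm above the bench when out, 104 mm latched. Its underside is 18 mm (12 mm latched) above the yellow box (82 mm square, 66 mm tall, fixed).
- pot_grey_mid (a point): Glazed plant pot, light grey glaze, round and straight-sided, 66 mm across, 70 mm tall, open top, about 0.2 kg; stands upright on the bench in front of the machine. The point is on its axis half-way up (35 mm above its foot); its z axis points up through the mouth. May be absent.
- pot_teal_mid (a point): Glazed plant pot, dark teal glaze, round and straight-sided, 66 mm across, 70 mm tall, open top, about 0.2 kg; stands upright on the bench in front of the machine. The point is on its axis half-way up (35 mm above its foot); its z axis points up through the mouth. May be absent.
- pot_brown_mid (a point): Glazed plant pot, dark brown glaze, round and straight-sided, 66 mm across, 70 mm tall, open top, about 0.2 kg; stands upright on the bench in front of the machine. The point is on its axis half-way up (35 mm above its foot); its z axis points up through the mouth. May be absent.
- pot_blue_mid (a point): Glazed plant pot, deep blue glaze, round and straight-sided, 66 mm across, 70 mm tall, open top, about 0.2 kg; stands upright on the bench in front of the machine. The point is on its axis half-way up (35 mm above its foot); its z axis points up through the mouth. May be absent.
- pot_second_mid (a point): Unglazed terracotta (orange-brown) pot of the same shape and size, left standing on the belt. The point is on its axis half-way up; z axis up through the mouth.
- seconds_tray: White low tray for seconds, fixed to the bench, 150 x 150 mm outside, walls 5 mm thick and 28 mm tall, floor 5 mm thick. Origin: centre of its underside, at bench level.
- planter: Bystander: big grey planter, 140 mm across, 138 mm tall. Origin: centre of its foot.
- tape_roll: Bystander: amber roll of tape lying flat, 104 mm across, 48 mm tall. Origin: centre of its underside.
- foam_block: Bystander: white foam block 90 x 160 x 50 mm. Origin: centre of its underside.
Things that resemble listed ones, but are neither listed nor needed, are in the scene too. Of the things that look like the part that bears stop_press, the larger one is meant.

How it is judged:
On the way, in this order (a step that is already met when the one before it is completed fails the run):
1. the stop button is pressed in and stays latched by itself (value of joint stop_press above 0.004 m and value of joint stop_knob below -0.3 rad), for 0.2 s.
2. the terracotta pot stands in the seconds tray, every glazed pot stands in the closed-up row, and the end stop is locked in its notch (x of pot_grey_mid in the frame of infeed between -0.012 and 0.012 m and z of pot_grey_mid in the frame of infeed between 0.084 and 0.096 m and y of each of pot_grey_mid, pot_teal_mid, pot_brown_mid, pot_blue_mid in the frame of infeed below -0.028 m and y of each of pot_grey_mid, pot_teal_mid, pot_brown_mid, pot_blue_mid in the frame of stop_face above 0.028 m and angle between each of pot_grey_mid, pot_teal_mid, pot_brown_mid, pot_blue_mid, pot_second_mid's own z axis and vertical below 0.1 rad and (horizontal distance between pot_grey_mid and pot_teal_mid below 0.078 m or horizontal distance between pot_grey_mid and pot_brown_mid below 0.078 m or horizontal distance between pot_grey_mid and pot_blue_mid below 0.078 m) and horizontal distance between pot_grey_mid and pot_teal_mid below 0.222 m and horizontal distance between each of pot_grey_mid, pot_teal_mid and pot_brown_mid below 0.222 m and horizontal distance between each of pot_grey_mid, pot_teal_mid, pot_brown_mid and pot_blue_mid below 0.222 m and x of pot_teal_mid in the frame of infeed between -0.012 and 0.012 m and z of pot_teal_mid in the frame of infeed between 0.084 and 0.096 m and (horizontal distance between pot_teal_mid and pot_grey_mid below 0.078 m or horizontal distance between pot_teal_mid and pot_brown_mid below 0.078 m or horizontal distance between pot_teal_mid and pot_blue_mid below 0.078 m) and x of pot_brown_mid in the frame of infeed between -0.012 and 0.012 m and z of pot_brown_mid in the frame of infeed between 0.084 and 0.096 m and (horizontal distance between pot_brown_mid and pot_grey_mid below 0.078 m or horizontal distance between pot_brown_mid and pot_teal_mid below 0.078 m or horizontal distance between pot_brown_mid and pot_blue_mid below 0.078 m) and x of pot_blue_mid in the frame of infeed between -0.012 and 0.012 m and z of pot_blue_mid in the frame of infeed between 0.084 and 0.096 m and (horizontal distance between pot_blue_mid and pot_grey_mid below 0.078 m or horizontal distance between pot_blue_mid and pot_teal_mid below 0.078 m or horizontal distance between pot_blue_mid and pot_brown_mid below 0.078 m) and y of any of pot_grey_mid, pot_teal_mid, pot_brown_mid, pot_blue_mid in the frame of infeed above -0.045 m and y of any of pot_grey_mid, pot_teal_mid, pot_brown_mid, pot_blue_mid in the frame of stop_face below 0.045 m and x of pot_second_mid in the frame of seconds_tray between -0.05 and 0.05 m and y of pot_second_mid in the frame of seconds_tray between -0.05 and 0.05 m and z of pot_second_mid in the frame of seconds_tray below 0.048 m and value of joint squeeze_lever below 0.03 rad), for 0.2 s.
3. the stop button is turned clockwise and has jumped out (value of joint stop_press below 0.0015 m), for 0.2 s.
At the end, for the whole second after the job is handed in: Glazed pots upright (0.1 rad) on the belt in one row between gate and stop plate, no gap over 12 mm, under 24 mm of gaps in all; lever let go, pawl home (under 0.03 rad); terracotta pot upright in the seconds tray; stop button out (within 1.5 mm) (all of step 2 and value of joint stop_press below 0.0015 m); the robot touches nothing.
It fails at once if the hand reaches down into the infeed lane while the stop button is out (x of the grasp point in the frame of infeed between -0.06 and 0.06 m and y of the grasp point in the frame of infeed between -0.34 and 0 m and z of the grasp point in the frame of infeed below 0.13 m and value of joint stop_press below 0.003 m).
It fails at once if the red lever is squeezed while the stop button is out (value of joint squeeze_lever above 0.08 rad and value of joint stop_press below 0.003 m).
It fails at once if a bystander (planter, tape roll, foam block) is shifted more than 15 mm (distance of any of planter, tape_roll, foam_block from where it was at the start of the episode above 0.015 m).
Of pot_grey, pot_teal, pot_brown, pot_blue only 2 to 4 are there at a start; the rules pass over those that are not, and their reading is None.
At some moment in a run one of pot_grey, pot_teal, pot_brown, pot_blue may be knocked a few centimetres aside while the robot is not near it.
Once in a run the grip may slacken for a moment while it holds something.
It also fails if it takes over 210 s, if anything falls off the work surface, if the arm or the gripper's body presses on something with over 40 N, if the wrist force passes 120 N, or if a joint passes its speed limit or range.

## Working session

There is one attempt and no reset: what is moved stays moved. The work goes in short steps, Python scripts to look and compute and a tool call to move; the robot and the scene stay as the last step left them, time stands still between calls to the robot, and variables do not carry over. Pictures are saved under pics/ and viewed, about 12 in all and at most 16, crops included, and the job is handed in when it is done.

Besides the shell and the picture viewer there is one more tool, called by a JSON object that holds its "op" and its "data". servo_tool: Moves the arm, as the interface text tells. Its arguments: {"type":"object","properties":{"dp":{"type":"array"},"turn":{"type":"array"},"hand":{"type":"array"}},"required":["dp","turn","hand"]}

```bash
mkdir -p pics; cat > h.py <<'E'
import numpy as np, cv2
from scipy.spatial.transform import Rotation as R
from plant import robot
def ray(c,px):
    """world origin+dir for fixed cam"""
    Rm=cv2.Rodrigues(np.array(c['rvec'],float))[0]; t=np.array(c['tvec'],float).ravel()
    d=Rm.T@np.array([(px[0]-c['cx'])/c['fx'],(px[1]-c['cy'])/c['fy'],1.]); return -Rm.T@t,d
def atz(c,px,z):
    o,d=ray(c,px); return o+d*(z-o[2])/d[2]
def proj(c,p):
    Rm=cv2.Rodrigues(np.array(c['rvec'],float))[0]; q=Rm@np.array(p,float)+np.array(c['tvec'],float).ravel()
    return [c['fx']*q[0]/q[2]+c['cx'],c['fy']*q[1]/q[2]+c['cy']]
def tri(c1,p1,c2,p2):
    o1,d1=ray(c1,p1);o2,d2=ray(c2,p2)
    A=np.stack([d1,-d2],1); s=np.linalg.lstsq(A,o2-o1,rcond=None)[0]
    a=o1+d1*s[0];b=o2+d2*s[1]; return (a+b)/2,np.linalg.norm(a-b)
def save(c,n): cv2.imwrite('pics/'+n+'.png',c['pixels'][:,:,::-1])
def wray(c,px,st):
    T=np.array(c['T_tool_cam']);x=(px[0]-c['cx'])/c['fx'];y=(px[1]-c['cy'])/c['fy'];r=np.hypot(x,y)
    d=np.array([np.sin(r)*x/max(r,1e-9),np.sin(r)*y/max(r,1e-9),np.cos(r)])
    Rt=R.from_euler('xyz',st['eef_rot']).as_matrix();return np.array(st['position'])+Rt@T[:3,3],Rt@T[:3,:3]@d
def watz(c,px,st,z):
    o,d=wray(c,px,st);return o+d*(z-o[2])/d[2]
E
cat > a.py <<'E'
from h import *
s=robot.sense();print({k:np.round(v,3).tolist() for k,v in s.items()},robot.tip_extent)
S=robot.capture('scene');T=robot.capture('top');save(S,'s0');save(T,'t0')
H={'infeed':0,'stop_face':.055,'squeeze_point':.16,'knob_top':.11,'pot_grey_mid':.035,'pot_teal_mid':.035,'pot_brown_mid':.035,'pot_blue_mid':.035,'pot_second_mid':.09,'seconds_tray':0,'planter':0,'tape_roll':0,'foam_block':0}
for n,z in H.items():
    for nm,c in (('S',S),('T',T)):
        print(n,nm,[(np.round(r['point']).tolist(),round(r['score'],2),np.round(atz(c,r['point'],z),3)[:2].tolist()) for r in robot.place_of(c,n)[:4]])
E
python3 a.py
```

```text
{'time_s': 0.0, 'q': [1.325, 0.333, -0.065, 1.461, 0.022, 1.35, -0.089], 'qd': [0.003, 0.001, -0.0, -0.002, -0.001, 0.001, -0.001], 'tau': [0.0, -62.544, 0.049, -39.162, 0.016, 0.01, 0.0], 'position': [0.138, -0.609, 0.242], 'eef_rot': [-3.14, 0.0, 0.223], 'contact_force': [0.867, 0.358, 0.566], 'wrist_torque': [-0.012, 0.028, 0.03], 'width': 0.085} 0.011
infeed S [([371.0, 337.0], 0.67, [0.657, 0.18])]
infeed T [([274.0, 187.0], 0.61, [0.655, 0.175])]
stop_face S [([233.0, 292.0], 0.8, [0.667, -0.159]), ([370.0, 338.0], 0.67, [0.715, 0.188])]
stop_face T [([373.0, 183.0], 0.78, [0.66, -0.147])]
squeeze_point S [([221.0, 244.0], 0.73, [0.627, -0.198])]
squeeze_point T [([388.0, 186.0], 0.74, [0.621, -0.184]), ([274.0, 186.0], 0.35, [0.613, 0.16])]
knob_top S [([250.0, 200.0], 0.65, [0.337, -0.263]), ([209.0, 216.0], 0.6, [0.451, -0.333])]
knob_top T [([434.0, 240.0], 0.72, [0.465, -0.329]), ([419.0, 296.0], 0.52, [0.296, -0.278])]
pot_grey_mid S []
pot_grey_mid T []
pot_teal_mid S []
pot_teal_mid T []
pot_brown_mid S [([376.0, 271.0], 0.87, [0.46, 0.145])]
pot_brown_mid T [([279.0, 245.0], 0.9, [0.457, 0.148])]
pot_blue_mid S [([266.0, 249.0], 0.61, [0.455, -0.165])]
pot_blue_mid T [([379.0, 250.0], 0.6, [0.446, -0.167])]
pot_second_mid S [([325.0, 302.0], 0.57, [0.672, 0.073])]
pot_second_mid T [([496.0, 262.0], 0.39, [0.407, -0.518])]
seconds_tray S []
seconds_tray T [([226.0, 260.0], 0.88, [0.412, 0.318])]
planter S [([143.0, 266.0], 0.88, [0.588, -0.477]), ([220.0, 244.0], 0.17, [0.429, -0.325])]
planter T [([470.0, 215.0], 0.63, [0.575, -0.468])]
tape_roll S [([267.0, 252.0], 0.53, [0.422, -0.18])]
tape_roll T [([497.0, 264.0], 0.64, [0.416, -0.547])]
foam_block S [([536.0, 303.0], 0.92, [0.418, 0.549])]
foam_block T [([153.0, 249.0], 0.58, [0.44, 0.556])]
```

View pics/t0.png

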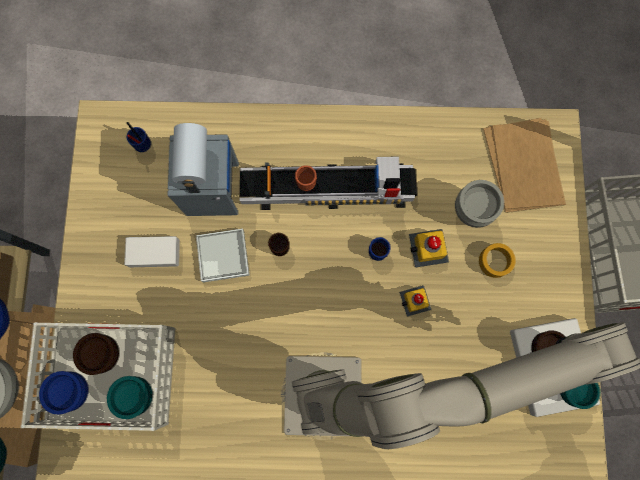

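View pics/s0.png

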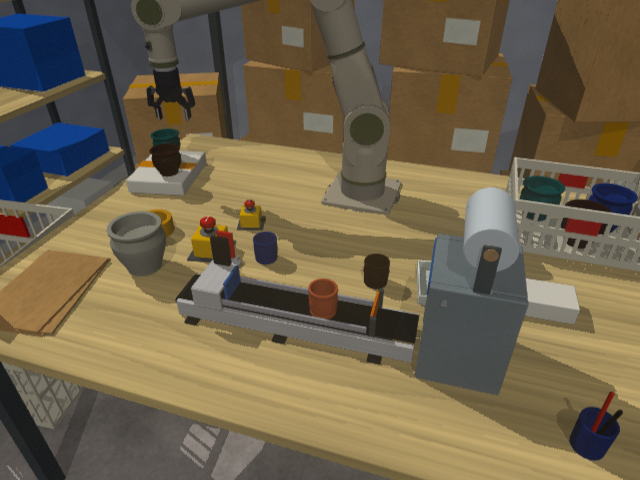

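```bash
cat > b.py <<'E'
from h import *
S=robot.capture('scene');T=robot.capture('top')
for n in ['infeed','stop_face','squeeze_point','knob_top','pot_brown_mid','pot_blue_mid','pot_second_mid']:
    a=robot.place_of(S,n);b=robot.place_of(T,n)
    print(n,[(np.round(tri(S,x['point'],T,y['point'])[0],3).tolist(),round(tri(S,x['point'],T,y['point'])[1],3)) for x in a[:2] for y in b[:2]])
cr=T['pixels'][150:320,230:460,::-1];cr=cv2.resize(cr,None,fx=3.4,fy=3.4,interpolation=cv2.INTER_CUBIC);cv2.imwrite('pics/t1.png',cr)
for z,p in [((.106),(268,165)),(.106,(268,195)),(.071,(240,170)),(.071,(240,203)),(.071,(415,168)),(.071,(415,200))]: print(p,np.round(atz(T,p,z),3))
E
python3 b.py
```

```text
infeed []
stop_face [([0.67, -0.153, 0.065], np.float64(0.008)), ([0.618, 0.018, 0.173], np.float64(0.315))]
squeeze_point [([0.628, -0.192, 0.161], np.float64(0.004)), ([0.531, 0.061, 0.214], np.float64(0.537))]
knob_top [([0.468, -0.326, 0.118], np.float64(0.003)), ([0.336, -0.343, 0.03], np.float64(0.116)), ([0.439, -0.269, 0.176], np.float64(0.097)), ([0.304, -0.284, 0.088], np.float64(0.006))]
pot_brown_mid [([0.465, 0.151, 0.034], np.float64(0.001))]
pot_blue_mid [([0.456, -0.166, 0.037], np.float64(0.006))]
pot_second_mid [([0.662, 0.07, 0.081], np.float64(0.005))]
(268, 165) [0.696 0.186 0.106]
(268, 195) [0.599 0.183 0.106]
(240, 170) [0.69  0.278 0.071]
(240, 203) [0.581 0.273 0.071]
(415, 168) [ 0.708 -0.279  0.071]
(415, 200) [ 0.602 -0.278  0.071]
```

View pics/t1.png

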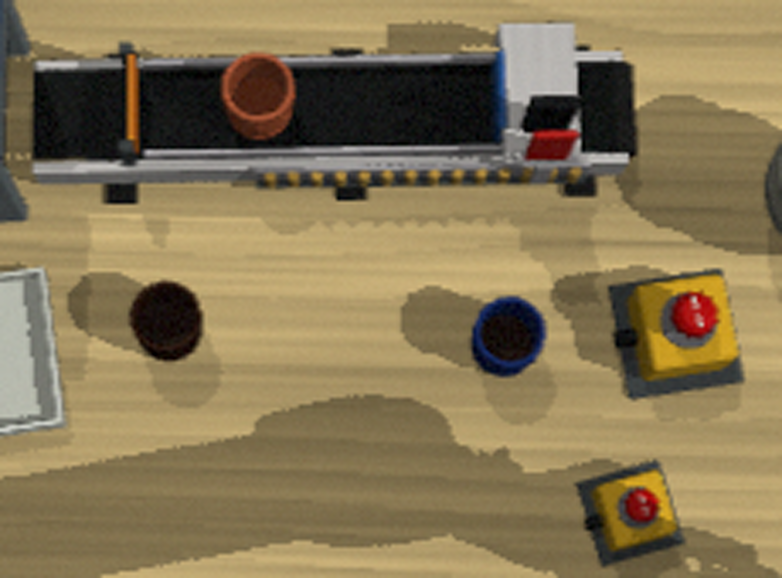

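{"op": "servo_tool", "data": {"dp": [[0, 0, 0], [0, 0, 0], [0, 0, 0], [0, 0, 0], [0, 0, 0], [0, 0, 0], [0, 0, 0], [0, 0, 0], [0, 0, 0], [0, 0, 0]], "turn": [[0, 0, -0.173], [0, 0, -0.173], [0, 0, -0.173], [0, 0, -0.173], [0, 0, -0.173], [0, 0, -0.173], [0, 0, -0.173], [0, 0, -0.172], [0, 0, 0], [0, 0, 0]], "hand": [-1, -1, -1, -1, -1, -1, -1, -1, -1, -1]}}

```text
time_s: 3.45
position: [0.1381, -0.6096, 0.2423]
eef_rot: [3.142, 0.0, 1.602]
contact_force: [1.0, 0.4, 0.2]
width: 0.0852
```

{"op": "servo_tool", "data": {"dp": [[3, 3.8, 0], [3, 3.8, 0], [3, 3.8, 0], [3, 3.8, 0], [3, 3.8, 0], [3, 3.8, 0], [3, 3.8, 0], [3, 3.8, 0], [3, 3.4, 0], [0, 0, 0]], "turn": [[0, 0, 0], [0, 0, 0], [0, 0, 0], [0, 0, 0], [0, 0, 0], [0, 0, 0], [0, 0, 0], [0, 0, 0], [0, 0, 0], [0, 0, 0]], "hand": [-1, -1, -1, -1, -1, -1, -1, -1, -1, -1]}}

```text
time_s: 4.7
position: [0.4693, -0.3242, 0.2425]
eef_rot: [3.14, -0.001, 1.61]
contact_force: [-1.1, -0.2, 0.0]
width: 0.0856
```

```bash
cat > w.py <<'E'
from h import *
import sys
# usage: w.py picname name:z ...
s=robot.sense();W=robot.capture('wrist')
if sys.argv[1]!='-': save(W,sys.argv[1])
p=np.array(s['position']);print('t',round(s['time_s'],2),'p',np.round(p,4),'rot',np.round(s['eef_rot'],3),'w',round(s['width'],4),'F',np.round(s['contact_force'],1),'M',np.round(s['wrist_torque'],2))
M=R.from_euler('xyz',s['eef_rot']).as_matrix()
for a in sys.argv[2:]:
    n,z=a.split(':');z=float(z)
    for r in robot.place_of(W,n)[:2]:
        w=watz(W,r['point'],s,z);print(n,round(r['score'],2),np.round(r['point']),'world',np.round(w,4),'tool cm',np.round(100*M.T@(w-p),1))
E
python3 w.py w0 knob_top:.11 pot_blue_mid:.035 squeeze_point:.16 stop_face:.055; python3 -c "
from h import *
W=robot.capture('wrist');print(W['T_tool_cam'],W['fx'],W['cx'],W['cy'])"
```

```text
t 4.7 p [ 0.4693 -0.3242  0.2425] rot [ 3.14e+00 -1.00e-03  1.61e+00] w 0.0856 F [-1.1 -0.2  0. ] M [0.02 0.01 0.02]
knob_top 0.96 [304. 242.] world [ 0.4616 -0.3298  0.11  ] tool cm [-0.5 -0.8 13.2]
knob_top 0.74 [113. 177.] world [ 0.3102 -0.2832  0.11  ] tool cm [  4.7 -15.8  13.2]
pot_blue_mid 0.82 [300.  48.] world [ 0.4501 -0.1704  0.035 ] tool cm [15.4 -1.3 20.8]
squeeze_point 0.91 [562.  78.] world [ 0.6273 -0.1972  0.16  ] tool cm [12.1 16.3  8.3]
[[ 4.80371785e-04 -9.64072863e-01 -2.65637504e-01  6.65605458e-02]
 [ 9.99999885e-01  4.61799120e-04  1.32374867e-04 -1.51475934e-03]
 [-4.94785118e-06 -2.65637537e-01  9.64072974e-01 -1.29703707e-01]
 [ 0.00000000e+00  0.00000000e+00  0.00000000e+00  1.00000000e+00]] 371.64829954431775 312.9658937999641 242.3184201988135
```

{"op": "servo_tool", "data": {"dp": [[-0.5, -0.7, 0], [0, 0, 0], [0, 0, 0], [0, 0, 2], [0, 0, 2], [0, 0, 2], [0, 0, 2], [0, 0, 2], [0, 0, 1], [0, 0, 0]], "turn": [[0, 0, 0], [0, 0, 0], [0, 0, 0], [0, 0, 0], [0, 0, 0], [0, 0, 0], [0, 0, 0], [0, 0, 0], [0, 0, 0], [0, 0, 0]], "hand": [1, 1, 1, 1, 1, 1, 1, 1, 1, 1]}}

```text
time_s: 6.25
position: [0.4595, -0.3329, 0.132]
eef_rot: [-3.141, -0.001, 1.606]
contact_force: [0.4, -0.0, 0.3]
width: 0.0003
```

{"op": "servo_tool", "data": {"dp": [[0, 0, 0.5], [0, 0, 0.5], [0, 0, 0.3], [0, 0, 0.3], [0, 0, 0.3], [0, 0, 0.2], [0, 0, 0], [0, 0, 0], [0, 0, 0], [0, 0, 0]], "turn": [[0, 0, 0], [0, 0, 0], [0, 0, 0], [0, 0, 0], [0, 0, 0], [0, 0, 0], [0, 0, 0], [0, 0, 0], [0, 0, 0], [0, 0, 0]], "hand": [1, 1, 1, 1, 1, 1, 1, 1, 1, 1]}}

```text
time_s: 7.5
position: [0.4605, -0.3339, 0.1128]
eef_rot: [3.14, 0.002, 1.606]
contact_force: [-0.0, 0.5, 8.4]
width: -0.0001
```

{"op": "servo_tool", "data": {"dp": [[0, 0, 0.2], [0, 0, 0.2], [0, 0, 0.1], [0, 0, 0], [0, 0, -1], [0, 0, -2], [0, 0, -3], [0, 0, -3], [0, 0, -3], [0, 0, 0]], "turn": [[0, 0, 0], [0, 0, 0], [0, 0, 0], [0, 0, 0], [0, 0, 0], [0, 0, 0], [0, 0, 0], [0, 0, 0], [0, 0, 0], [0, 0, 0]], "hand": [1, 1, 1, 1, 1, 1, 1, 0, -1, -1]}}

```text
time_s: 8.75
position: [0.4607, -0.3337, 0.2288]
eef_rot: [3.138, 0.003, 1.606]
contact_force: [-0.5, 0.2, -0.3]
width: 0.0542
```

```bash
python3 w.py w1 knob_top:.104; python3 - <<'E'
from h import *
im=cv2.imread('pics/w0.png')[200:300,250:370];im2=cv2.imread('pics/w1.png')[200:300,250:370]
cv2.imwrite('pics/k.png',cv2.resize(np.hstack([im,im2]),None,fx=3,fy=3,interpolation=cv2.INTER_CUBIC))
S=robot.capture('scene');T=robot.capture('top')
a=robot.place_of(S,'knob_top');b=robot.place_of(T,'knob_top');print([np.round(x['point'],1) for x in a],[np.round(x['point'],1) for x in b])
E
```

```text
t 8.75 p [ 0.4607 -0.3337  0.2288] rot [3.138e+00 3.000e-03 1.606e+00] w 0.0542 F [-0.5  0.2 -0.3] M [-0.01  0.    0.  ]
knob_top 0.81 [317. 232.] world [ 0.4622 -0.3301  0.104 ] tool cm [ 0.4  0.1 12.5]
knob_top 0.7 [113. 168.] world [ 0.3074 -0.2846  0.104 ] tool cm [  5.5 -15.2  12.4]
[array([248.7, 200.3]), array([210.4, 219.4])] [array([436.6, 241.1])]
```

View pics/k.png

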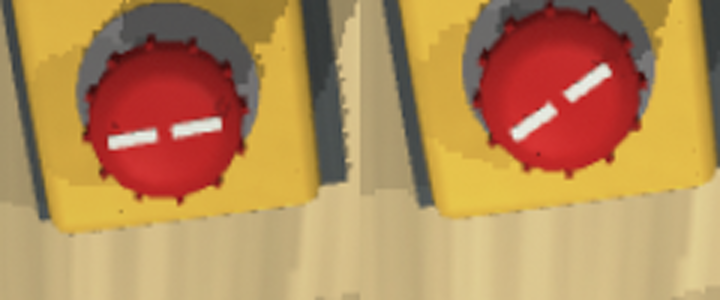

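{"op": "servo_tool", "data": {"dp": [[4.3, 2.4, 0], [4.3, 2.4, 0], [4.3, 2.4, 0], [4.3, 2.4, 0], [4.3, 2.4, 0], [4.3, 2.4, 0], [4.3, 2.4, 0], [4.3, 2.4, 0], [4.3, 2.4, 0], [0, 0, 0]], "turn": [[0, 0, 0], [0, 0, 0], [0, 0, 0], [0, 0, 0], [0, 0, 0], [0, 0, 0], [0, 0, 0], [0, 0, 0], [0, 0, 0], [0, 0, 0]], "hand": [-1, -1, -1, -1, -1, -1, -1, -1, -1, -1]}}

```text
time_s: 10.3
position: [0.6618, 0.0666, 0.225]
eef_rot: [-3.14, -0.003, 1.612]
contact_force: [-0.1, -0.5, 0.3]
width: 0.0853
```

```bash
python3 w.py w2 pot_second_mid:.09 infeed:0 pot_brown_mid:.035 seconds_tray:0 stop_face:.055
```

```text
t 10.3 p [0.6618 0.0666 0.225 ] rot [-3.140e+00 -3.000e-03  1.612e+00] w 0.0853 F [-0.1 -0.5  0.3] M [ 0.02  0.04 -0.01]
pot_second_mid 0.74 [317. 236.] world [0.6632 0.0656 0.09  ] tool cm [-0.1  0.2 13.5]
pot_brown_mid 0.67 [101. 132.] world [0.4545 0.1455 0.035 ] tool cm [  8.7 -20.4  19.1]
```

View pics/w2.png

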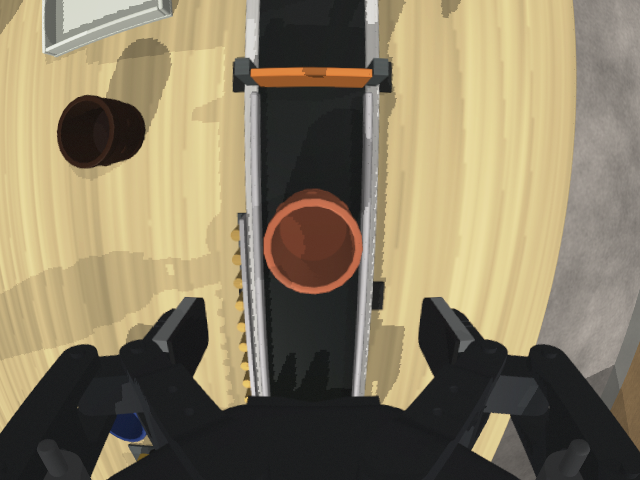

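```bash
cat > lane.py <<'E'
from h import *
# pose at w2
s={'position':[0.6618,0.0666,0.225],'eef_rot':[-3.140,-.003,1.612]}
W=robot.capture('wrist')
for p,z in [((258,110),.071),((366,110),.071),((255,180),.071),((367,180),.071),((268,390),.055),((355,390),.055),((313,245),.125),((313,68),.106),((313,87),.106),((313,87),.06)]: print(p,np.round(watz(W,p,s,z),4))
g=cv2.imread('pics/w2.png');print(g[100,240:275,1],g[100,350:390,1]);print(g[180,240:275,1],g[180,350:390,1]);print(g[330,240:275,1],g[330,345:380,1]);print(g[60:92,310])
E
python3 lane.py
```

```text
(258, 110) [0.6147 0.1573 0.071 ]
(366, 110) [0.6963 0.1606 0.071 ]
(255, 180) [0.6139 0.1032 0.071 ]
(367, 180) [0.7    0.1068 0.071 ]
(268, 390) [ 0.622  -0.1043  0.055 ]
(355, 390) [ 0.7092 -0.1005  0.055 ]
(313, 245) [0.6601 0.0683 0.125 ]
(313, 68) [0.6553 0.1839 0.106 ]
(313, 87) [0.6558 0.1708 0.106 ]
(313, 87) [0.6554 0.1778 0.06  ]
[172 170 168 168 169 186 195 194 193 193 177 168 183 189 190 182 152 119
  87  84  50  29  28  27  30  28  35  37  38  37  37  37  39  39  38] [ 40  39  37  36  34  33  33  35  34  35  34  33  44  71  96 112 164 181
 197 197 198 169 132 146 157 157 161 186 182 148 142 140 140 138 135 133
 131 130 131 130]
[173 172 172 173 159 157 193 197 193 192 192 165 174 186 194 194 178 145
 106  89  85  36  30  28  30  30  32  33  39  40  41  40  39  39  39] [ 28  26  27  27  26  26  25  28  28  28  28  41  61  76  90 112 126 137
 145 147 133 139 153 156 156 156 156 166 142 139 137 135 133 133 133 142
 168 189 191 193]
[186 188 188 189 173 177 194 199 199 166  92  75  88 122 136 204 206 171
 178 196 201 192 173 142  90  84  50  26  26  27  24  26  38  45  45] [ 36  33  34  34  32  33  32  32  31  34  56  82 110 155 185 205 203 189
 160 153 154 155 182 208 181 131 131 131 131 132 137 140 144 145 145]
[[ 32  32  32]
 [ 32  33  31]
 [ 30  32  30]
 [ 31  33  30]
 [ 30  31  30]
 [ 30  33  30]
 [ 30  36  45]
 [ 38  70 115]
 [ 50  98 164]
 [ 51 100 166]
 [ 50 100 167]
 [ 50 100 166]
 [ 49  99 164]
 [ 49  99 163]
 [ 44  88 149]
 [ 33  67 112]
 [ 31  63 107]
 [ 42  88 151]
 [ 42  88 151]
 [ 42  88 150]
 [ 41  88 150]
 [ 41  88 150]
 [ 42  88 150]
 [ 41  88 150]
 [ 41  88 150]
 [ 40  87 149]
 [ 35  64  97]
 [ 36  38  35]
 [ 35  37  34]
 [ 35  36  33]
 [ 34  36  34]
 [ 33  34  32]]
```

{"op": "servo_tool", "data": {"dp": [[0.1, 0, 2], [0, 0, 2], [0, 0, 2], [0, 0, 2], [0, 0, 2], [0, 0, 2], [0, 0, 1], [0, 0, 0], [0, 0, 0], [0, 0, 0]], "turn": [[0, 0, 0], [0, 0, 0], [0, 0, 0], [0, 0, 0], [0, 0, 0], [0, 0, 0], [0, 0, 0], [0, 0, 0], [0, 0, 0], [0, 0, 0]], "hand": [-1, -1, -1, -1, -1, -1, -1, -1, 1, 1]}}

```text
time_s: 11.9
position: [0.6627, 0.0624, 0.0976]
eef_rot: [3.14, -0.0, 1.606]
contact_force: [-0.9, -0.2, 4.8]
width: 0.0648
```

{"op": "servo_tool", "data": {"dp": [[0, 0, 0], [0, 0, 0], [0, 0, 0], [0, 0, -1], [0, 0, -1.5], [0, 0, -2], [0, 0, -2], [0, 0, -2], [0, 0, 0], [0, 0, 0]], "turn": [[0, 0, 0], [0, 0, 0], [0, 0, 0], [0, 0, 0], [0, 0, 0], [0, 0, 0], [0, 0, 0], [0, 0, 0], [0, 0, 0], [0, 0, 0]], "hand": [1, 1, 1, 1, 1, 1, 1, 1, 1, 1]}}

```text
time_s: 13.15
position: [0.6617, 0.062, 0.1807]
eef_rot: [-3.141, 0.0, 1.606]
contact_force: [0.3, -0.1, -2.2]
width: 0.0646
```

```bash
python3 w.py - seconds_tray:0 pot_second_mid:.175; python3 - <<'E'
from h import *
T=robot.capture('top');
for r in robot.masks_of(T,'seconds_tray')[:2]:
    ys,xs=np.nonzero(r['mask']);print(r['score'],xs.min(),xs.max(),ys.min(),ys.max());
    print(cv2.minAreaRect(np.stack([xs,ys],1).astype(np.float32)),np.round(atz(T,r['point'],.01),3))
    b=cv2.boxPoints(cv2.minAreaRect(np.stack([xs,ys],1).astype(np.float32)));print([np.round(atz(T,q,.028),3).tolist() for q in b])
E
```

```text
t 13.15 p [0.6617 0.062  0.1807] rot [-3.141  0.     1.606] w 0.0646 F [ 0.3 -0.1 -2.2] M [-0.02  0.02 -0.04]
pot_second_mid 0.69 [314. 300.] world [0.6603 0.0675 0.175 ] tool cm [ 0.5 -0.1  0.6]
0.57 197 249 229 281
((222.4945068359375, 255.12066650390625), (48.650962829589844, 48.37295913696289), 83.1572265625) [0.418 0.317 0.01 ]
[[0.488, 0.416, 0.028], [0.51, 0.264, 0.028], [0.355, 0.238, 0.028], [0.334, 0.387, 0.028]]
```

{"op": "servo_tool", "data": {"dp": [[2.9, -2.6, 0], [2.9, -2.6, 0], [2.9, -2.6, 0], [2.9, -2.6, 0], [2.9, -2.6, 0], [2.9, -2.6, 0], [2.9, -2.6, 0], [2.9, -2.6, 0], [3.1, -2.8, 0], [0, 0, 0]], "turn": [[0, 0, 0], [0, 0, 0], [0, 0, 0], [0, 0, 0], [0, 0, 0], [0, 0, 0], [0, 0, 0], [0, 0, 0], [0, 0, 0], [0, 0, 0]], "hand": [1, 1, 1, 1, 1, 1, 1, 1, 1, 1]}}

```text
time_s: 14.65
position: [0.414, 0.3196, 0.1816]
eef_rot: [-3.142, -0.001, 1.612]
contact_force: [0.3, -0.5, -2.9]
width: 0.0647
```

{"op": "servo_tool", "data": {"dp": [[0, 0, 2], [0, 0, 2], [0, 0, 2], [0, 0, 2], [0, 0, 2], [0, 0, 2], [0, 0, 1], [0, 0, 0.2], [0, 0, 0], [0, 0, 0]], "turn": [[0, 0, 0], [0, 0, 0], [0, 0, 0], [0, 0, 0], [0, 0, 0], [0, 0, 0], [0, 0, 0], [0, 0, 0], [0, 0, 0], [0, 0, 0]], "hand": [1, 1, 1, 1, 1, 1, 1, 1, 1, 1]}}

```text
time_s: 15.9
position: [0.4173, 0.317, 0.0499]
eef_rot: [3.141, -0.0, 1.606]
contact_force: [0.6, 0.9, -2.6]
width: 0.0646
```

```bash
python3 w.py w3 seconds_tray:0 pot_second_mid:.04
```

```text
t 15.9 p [0.4173 0.317  0.0499] rot [ 3.141 -0.     1.606] w 0.0646 F [ 0.6  0.9 -2.6] M [-0.01  0.03  0.01]
```

View pics/w3.png

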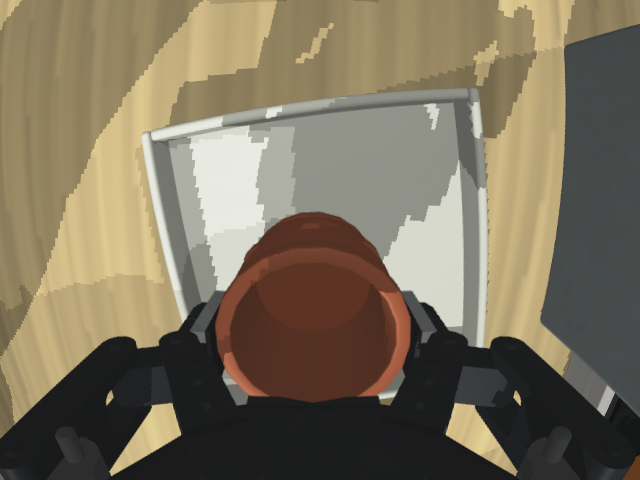

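```bash
python3 - <<'E'
from h import *
s=robot.sense();W=robot.capture('wrist')
for p in [(148,133),(478,92),(487,250),(310,100)]: print(p,np.round(watz(W,p,s,.028),4))
E
```

```text
(148, 133) [0.3424 0.3878 0.028 ]
(478, 92) [0.483  0.4108 0.028 ]
(487, 250) [0.4948 0.3408 0.028 ]
(310, 100) [0.4115 0.4006 0.028 ]
```

{"op": "servo_tool", "data": {"dp": [[0, 0.4, 0], [0, 0, 0.2], [0, 0, 0.1], [0, 0, 0], [0, 0, 0], [0, 0, 0], [0, 0, 0], [0, 0, -2], [0, 0, -4], [0, 0, -5]], "turn": [[0, 0, 0], [0, 0, 0], [0, 0, 0], [0, 0, 0], [0, 0, 0], [0, 0, 0], [0, 0, 0], [0, 0, 0], [0, 0, 0], [0, 0, 0]], "hand": [1, 1, 1, -1, -1, -1, -1, -1, -1, -1]}}

```text
time_s: 17.35
position: [0.4204, 0.3169, 0.1582]
eef_rot: [-3.141, 0.0, 1.606]
contact_force: [0.5, -0.3, 0.2]
width: 0.0856
```

```bash
python3 w.py - pot_second_mid:.04 pot_brown_mid:.035 pot_blue_mid:.035 seconds_tray:0
```

```text
t 17.35 p [0.4204 0.3169 0.1582] rot [-3.141  0.     1.606] w 0.0856 F [ 0.5 -0.3  0.2] M [-0.05 -0.06  0.01]
pot_second_mid 0.68 [316. 238.] world [0.4208 0.3184 0.04  ] tool cm [ 0.1  0.1 11.8]
```

{"op": "servo_tool", "data": {"dp": [[-2.1, 0.4, -0.5], [-2.1, 0.4, -0.5], [-2.1, 0.4, -0.5], [-2.1, 0.4, -0.5], [-2.1, 0.4, -0.5], [-2.1, 0.4, 0], [-2.1, 0.5, 0], [-2.2, 0.5, 0], [0, 0, 0], [0, 0, 0]], "turn": [[0, 0, 0], [0, 0, 0], [0, 0, 0], [0, 0, 0], [0, 0, 0], [0, 0, 0], [0, 0, 0], [0, 0, 0], [0, 0, 0], [0, 0, 0]], "hand": [-1, -1, -1, -1, -1, -1, -1, -1, -1, -1]}}

```text
time_s: 18.85
position: [0.4602, 0.1498, 0.1808]
eef_rot: [-3.141, -0.0, 1.606]
contact_force: [-0.6, 0.6, -0.1]
width: 0.0853
```

```bash
python3 w.py - pot_brown_mid:.035 pot_blue_mid:.035 pot_second_mid:.04
```

```text
t 18.85 p [0.4602 0.1498 0.1808] rot [-3.141 -0.     1.606] w 0.0853 F [-0.6  0.6 -0.1] M [-0.01  0.02  0.01]
pot_brown_mid 0.78 [307. 233.] world [0.4538 0.1478 0.035 ] tool cm [-0.2 -0.6 14.6]
pot_second_mid 0.95 [268.   8.] world [0.4192 0.3185 0.04  ] tool cm [17.  -3.5 14.1]
```

{"op": "servo_tool", "data": {"dp": [[-0.2, -0.6, 1], [0, 0, 2.5], [0, 0, 2.5], [0, 0, 2.5], [0, 0, 2.5], [0, 0, 2], [0, 0, 1], [0, 0, 0], [0, 0, 0], [0, 0, 0]], "turn": [[0, 0, 0], [0, 0, 0], [0, 0, 0], [0, 0, 0], [0, 0, 0], [0, 0, 0], [0, 0, 0], [0, 0, 0], [0, 0, 0], [0, 0, 0]], "hand": [-1, -1, -1, -1, -1, -1, -1, -1, 1, 1]}}

```text
time_s: 20.3
position: [0.4557, 0.1472, 0.0425]
eef_rot: [3.14, 0.0, 1.606]
contact_force: [-1.4, -0.3, 5.3]
width: 0.0653
```

{"op": "servo_tool", "data": {"dp": [[0, 0, 0], [0, 0, 0], [0, 0, -1], [0, 0, -2], [0, 0, -2.5], [0, 0, -2.5], [0, 0, -2.5], [0, 0, -2.5], [0, 0, 0], [0, 0, 0]], "turn": [[0, 0, 0], [0, 0, 0], [0, 0, 0], [0, 0, 0], [0, 0, 0], [0, 0, 0], [0, 0, 0], [0, 0, 0], [0, 0, 0], [0, 0, 0]], "hand": [1, 1, 1, 1, 1, 1, 1, 1, 1, 1]}}

```text
time_s: 21.55
position: [0.4544, 0.1467, 0.1707]
eef_rot: [-3.141, 0.0, 1.606]
contact_force: [-0.7, 0.0, -2.6]
width: 0.0648
```

```bash
python3 w.py - pot_brown_mid:.17 pot_second_mid:.04
```

```text
t 21.55 p [0.4544 0.1467 0.1707] rot [-3.141  0.     1.606] w 0.0648 F [-0.7  0.  -2.6] M [-0.02 -0.02 -0.  ]
pot_brown_mid 0.92 [310. 311.] world [0.4516 0.1497 0.17  ] tool cm [ 0.3 -0.3  0.1]
```

{"op": "servo_tool", "data": {"dp": [[-0.3, 2.5, 0], [-0.3, 2.5, 0], [-0.3, 2.5, 0], [-0.3, 2.5, 0], [-0.3, 2.5, 0], [-0.3, 2.5, 0], [-0.3, 2.5, 0], [-0.1, 2.7, 0], [0, 0, 2], [0, 0, 2]], "turn": [[0, 0, 0], [0, 0, 0], [0, 0, 0], [0, 0, 0], [0, 0, 0], [0, 0, 0], [0, 0, 0], [0, 0, 0], [0, 0, 0], [0, 0, 0]], "hand": [1, 1, 1, 1, 1, 1, 1, 1, 1, 1]}}

```text
time_s: 22.95
position: [0.6564, 0.1322, 0.1289]
eef_rot: [-3.139, 0.0, 1.606]
contact_force: [0.1, -0.5, -1.7]
width: 0.0644
```

```bash
python3 w.py - pot_brown_mid:.13
```

```text
t 22.95 p [0.6564 0.1322 0.1289] rot [-3.139  0.     1.606] w 0.0644 F [ 0.1 -0.5 -1.7] M [-0.03 -0.03  0.04]
pot_brown_mid 0.81 [312. 311.] world [0.6546 0.136  0.13  ] tool cm [ 0.4 -0.2 -0.1]
```

{"op": "servo_tool", "data": {"dp": [[0, 0, 1.5], [0, 0, 1.0], [0, 0, 0.5], [0, 0, 0.2], [0, 0, 0], [0, 0, 0], [0, 0, 0], [0, 0, 0], [0, 0, -2], [0, 0, -4]], "turn": [[0, 0, 0], [0, 0, 0], [0, 0, 0], [0, 0, 0], [0, 0, 0], [0, 0, 0], [0, 0, 0], [0, 0, 0], [0, 0, 0], [0, 0, 0]], "hand": [1, 1, 1, 1, -1, -1, -1, -1, -1, -1]}}

```text
time_s: 24.3
position: [0.6568, 0.1319, 0.1598]
eef_rot: [-3.139, 0.0, 1.606]
contact_force: [0.3, 0.4, 1.3]
width: 0.0855
```

{"op": "servo_tool", "data": {"dp": [[-1.5, -1, -3], [-2, -2, -1], [-4, -3, 0], [-4, -3, 0], [-4, -3, 0], [-4, -3, 0], [-4, -3, 0], [-4, -2, 0], [-2.4, -0.8, 0], [0, 0, 0]], "turn": [[0, 0, 0], [0, 0, 0], [0, 0, 0], [0, 0, 0], [0, 0, 0], [0, 0, 0], [0, 0, 0], [0, 0, 0], [0, 0, 0], [0, 0, 0]], "hand": [-1, -1, -1, -1, -1, -1, -1, -1, -1, -1]}}

```text
time_s: 25.55
position: [0.4598, -0.1758, 0.2006]
eef_rot: [3.14, 0.001, 1.603]
contact_force: [0.2, 0.0, 0.3]
width: 0.0853
```

```bash
python3 w.py - pot_blue_mid:.035 squeeze_point:.16 pot_brown_mid:.09 stop_face:.055; python3 - <<'E'
from h import *
T=robot.capture('top');print([(np.round(atz(T,r['point'],.09),3),r['score']) for r in robot.place_of(T,'pot_brown_mid')])
print([(np.round(atz(T,r['point'],.16),3),r['score']) for r in robot.place_of(T,'squeeze_point')])
E
```

```text
t 25.55 p [ 0.4598 -0.1758  0.2006] rot [3.140e+00 1.000e-03 1.603e+00] w 0.0853 F [0.2 0.  0.3] M [ 0.03 -0.03 -0.  ]
pot_blue_mid 0.82 [303. 215.] world [ 0.4502 -0.1683  0.035 ] tool cm [ 0.8 -1.  16.6]
squeeze_point 0.72 [579. 310.] world [ 0.6253 -0.1947  0.16  ] tool cm [-2.4 16.5  4.1]
stop_face 0.87 [551. 217.] world [ 0.6664 -0.1555  0.055 ] tool cm [ 1.4 20.7 14.6]
[(array([0.654, 0.139, 0.09 ]), 0.68)]
[]
```

{"op": "servo_tool", "data": {"dp": [[0.8, -1.0, 1], [0, 0, 2.5], [0, 0, 2.5], [0, 0, 2.5], [0, 0, 2.5], [0, 0, 2.5], [0, 0, 2.5], [0, 0, 0], [0, 0, 0], [0, 0, 0]], "turn": [[0, 0, 0], [0, 0, 0], [0, 0, 0], [0, 0, 0], [0, 0, 0], [0, 0, 0], [0, 0, 0], [0, 0, 0], [0, 0, 0], [0, 0, 0]], "hand": [-1, -1, -1, -1, -1, -1, -1, -1, 1, 1]}}

```text
time_s: 27.2
position: [0.4507, -0.1666, 0.0407]
eef_rot: [3.14, 0.001, 1.606]
contact_force: [-0.8, 1.7, 5.0]
width: 0.0648
```

{"op": "servo_tool", "data": {"dp": [[0, 0, 0], [0, 0, 0], [0, 0, -1], [0, 0, -2], [0, 0, -2.5], [0, 0, -2.5], [0, 0, -2.5], [0, 0, -2.5], [0, 0, 0], [0, 0, 0]], "turn": [[0, 0, 0], [0, 0, 0], [0, 0, 0], [0, 0, 0], [0, 0, 0], [0, 0, 0], [0, 0, 0], [0, 0, 0], [0, 0, 0], [0, 0, 0]], "hand": [1, 1, 1, 1, 1, 1, 1, 1, 1, 1]}}

```text
time_s: 28.45
position: [0.4492, -0.1663, 0.1685]
eef_rot: [-3.141, -0.0, 1.606]
contact_force: [-0.1, 0.8, -2.3]
width: 0.065
```

```bash
python3 w.py - pot_blue_mid:.17 pot_brown_mid:.09
```

```text
t 28.45 p [ 0.4492 -0.1663  0.1685] rot [-3.141 -0.     1.606] w 0.065 F [-0.1  0.8 -2.3] M [0.02 0.04 0.02]
pot_blue_mid 0.69 [314. 316.] world [ 0.4481 -0.1646  0.17  ] tool cm [ 0.2 -0.1 -0.1]
pot_brown_mid 0.71 [578. 235.] world [ 0.6321 -0.1453  0.09  ] tool cm [ 1.5 18.4  7.8]
```

{"op": "servo_tool", "data": {"dp": [[2.7, 2.7, 0], [2.7, 2.7, 0], [2.7, 2.7, 0], [2.7, 2.7, 0], [2.7, 2.7, 0], [2.7, 2.7, 0], [2.7, 2.7, 0], [3.0, 3.0, 0], [0, 0, 2], [0, 0, 2]], "turn": [[0, 0, 0], [0, 0, 0], [0, 0, 0], [0, 0, 0], [0, 0, 0], [0, 0, 0], [0, 0, 0], [0, 0, 0], [0, 0, 0], [0, 0, 0]], "hand": [1, 1, 1, 1, 1, 1, 1, 1, 1, 1]}}

```text
time_s: 29.85
position: [0.6604, 0.0597, 0.127]
eef_rot: [-3.14, 0.0, 1.606]
contact_force: [-0.5, -0.3, -3.2]
width: 0.0644
```

```bash
python3 w.py w4 pot_blue_mid:.13 pot_brown_mid:.09
```

```text
t 29.85 p [0.6604 0.0597 0.127 ] rot [-3.14   0.     1.606] w 0.0644 F [-0.5 -0.3 -3.2] M [-0.07  0.03  0.01]
pot_blue_mid 0.58 [314. 314.] world [0.6591 0.0633 0.13  ] tool cm [ 0.4 -0.1 -0.3]
pot_brown_mid 0.78 [312. 129.] world [0.656  0.1323 0.09  ] tool cm [ 7.3 -0.2  3.7]
```

View pics/w4.png

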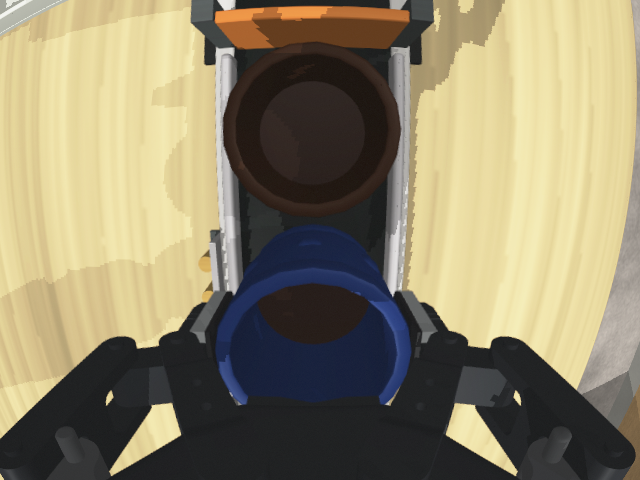

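{"op": "servo_tool", "data": {"dp": [[-0.2, 0, 1.5], [0, 0, 1.0], [0, 0, 0.4], [0, 0, 0.2], [0, 0, 0], [0, 0, 0], [0, 0, 0], [0, 0, 0], [0, 0, -2], [0, 0, -4]], "turn": [[0, 0, 0], [0, 0, 0], [0, 0, 0], [0, 0, 0], [0, 0, 0], [0, 0, 0], [0, 0, 0], [0, 0, 0], [0, 0, 0], [0, 0, 0]], "hand": [1, 1, 1, 1, -1, -1, -1, -1, -1, -1]}}

```text
time_s: 31.25
position: [0.6604, 0.058, 0.1588]
eef_rot: [-3.139, 0.0, 1.606]
contact_force: [-0.1, 0.7, 0.6]
width: 0.0851
```

{"op": "servo_tool", "data": {"dp": [[0, 0, -4.5], [-3, -0.5, -4], [-3.1, -0.5, 0], [-3.1, -0.5, 0], [-3.2, -0.6, 0], [-3.2, -0.6, 0], [-3.2, -0.6, 0], [-3.2, -0.6, 0], [-3, -0.4, 0], [0, 0, 0]], "turn": [[0, 0, 0], [0, 0, 0], [0, 0, 0], [0, 0, 0], [0, 0, 0], [0, 0, 0], [0, 0, 0], [0, 0, 0], [0, 0, 0], [0, 0, 0]], "hand": [-1, -1, -1, -1, -1, -1, -1, -1, -1, -1]}}

```text
time_s: 32.5
position: [0.6264, -0.1965, 0.2446]
eef_rot: [3.141, 0.002, 1.601]
contact_force: [-0.3, -0.4, -0.1]
width: 0.0857
```

```bash
python3 w.py w5 squeeze_point:.16 stop_face:.055 pot_brown_mid:.09 pot_blue_mid:.09
```

```text
t 32.5 p [ 0.6264 -0.1965  0.2446] rot [3.141e+00 2.000e-03 1.601e+00] w 0.0857 F [-0.3 -0.4 -0.1] M [-0.01  0.03 -0.02]
squeeze_point 0.88 [315. 253.] world [ 0.6263 -0.1957  0.16  ] tool cm [ 0.1 -0.   8.5]
stop_face 0.9 [361. 172.] world [ 0.6652 -0.1544  0.055 ] tool cm [ 4.1  4.  19. ]
```

View pics/w5.png

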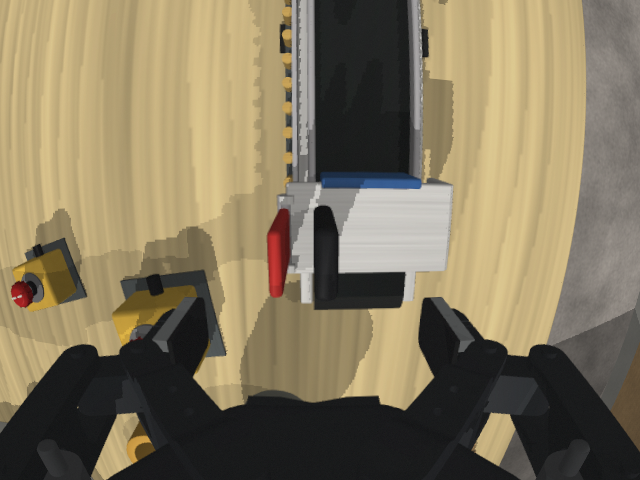

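{"op": "servo_tool", "data": {"dp": [[0.1, 0, 1], [0, 0, 2], [0, 0, 2], [0, 0, 2], [0, 0, 1.5], [0, 0, 0.7], [0, 0, 0], [0, 0, 0], [0, 0, 0], [0, 0, 0]], "turn": [[0, 0, 0], [0, 0, 0], [0, 0, 0], [0, 0, 0], [0, 0, 0], [0, 0, 0], [0, 0, 0], [0, 0, 0], [0, 0, 0], [0, 0, 0]], "hand": [-1, -1, -1, -1, -1, -1, -0.3, -0.1, -0.1, -0.1]}}

```text
time_s: 34.0
position: [0.6256, -0.1926, 0.1521]
eef_rot: [-3.139, 0.001, 1.605]
contact_force: [-9.1, 0.7, 5.7]
width: 0.0469
```

{"op": "servo_tool", "data": {"dp": [[0, 0, 0], [0, 0, 0], [0, 0, 0], [0, 0, 0], [0, 0, 0], [0, 0, 0], [0, 0, 0], [0, 0, 0], [0, 0, 0], [0, 0, 0]], "turn": [[0, 0, 0], [0, 0, 0], [0, 0, 0], [0, 0, 0], [0, 0, 0], [0, 0, 0], [0, 0, 0], [0, 0, 0], [0, 0, 0], [0, 0, 0]], "hand": [0, 0.1, 0.2, 0.25, 0.3, 0.33, 0.36, 0.36, 0.36, 0.36]}}

```text
time_s: 35.25
position: [0.6259, -0.193, 0.153]
eef_rot: [-3.14, 0.002, 1.605]
contact_force: [-7.1, -0.4, 10.9]
width: 0.0286
```

```bash
python3 w.py w6 stop_face:.055
```

```text
t 35.25 p [ 0.6259 -0.193   0.153 ] rot [-3.140e+00  2.000e-03  1.605e+00] w 0.0286 F [-7.1 -0.4 10.9] M [-0.16  3.03  0.01]
stop_face 0.8 [383. 191.] world [ 0.6667 -0.1544  0.055 ] tool cm [3.7 4.2 9.8]
```

{"op": "servo_tool", "data": {"dp": [[0, 0, 0], [0, -0.1, 0], [0.5, 0, 0], [1, 0, 0], [1.5, 0, 0], [1.5, 0, 0], [1.5, 0, 0], [1.5, 0, 0], [1.5, 0, 0], [1, 0, 0]], "turn": [[0, 0, 0], [0, 0, 0], [0, 0, 0], [0, 0, 0], [0, 0, 0], [0, 0, 0], [0, 0, 0], [0, 0, 0], [0, 0, 0], [0, 0, 0]], "hand": [0.4, 0.42, 0.42, 0.42, 0.42, 0.42, 0.42, 0.42, 0.42, 0.42]}}

```text
time_s: 36.6
position: [0.6222, -0.0919, 0.1529]
eef_rot: [-3.142, 0.001, 1.606]
contact_force: [-1.5, -1.0, 9.2]
width: 0.0286
```

```bash
python3 w.py w7 stop_face:.055 squeeze_point:.16 pot_blue_mid:.09 pot_brown_mid:.09
```

```text
t 36.6 p [ 0.6222 -0.0919  0.1529] rot [-3.142e+00  1.000e-03  1.606e+00] w 0.0286 F [-1.5 -1.   9.2] M [-0.3   2.35  0.04]
stop_face 0.8 [384. 190.] world [ 0.6632 -0.0531  0.055 ] tool cm [3.7 4.2 9.8]
squeeze_point 0.81 [319. 336.] world [ 0.6232 -0.0958  0.16  ] tool cm [-0.4  0.1 -0.7]
pot_blue_mid 0.86 [396.   3.] world [0.6591 0.054  0.09  ] tool cm [14.5  4.2  6.3]
```

View pics/w7.png

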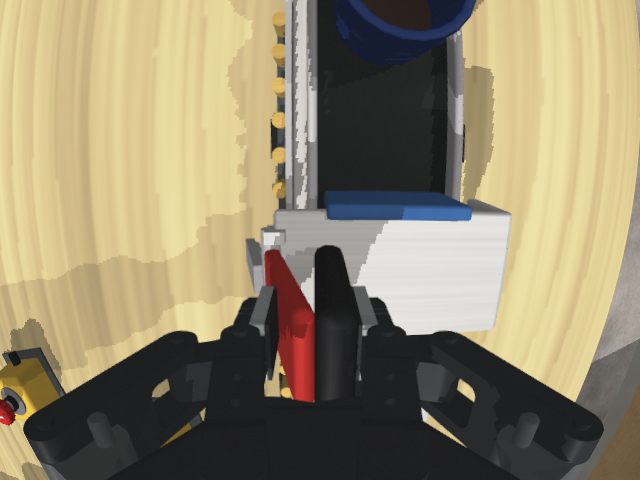

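{"op": "servo_tool", "data": {"dp": [[1, 0, 0], [1.3, 0, 0], [1.3, 0, 0], [1.2, 0, 0], [1, 0, 0], [0.8, 0, 0], [0.8, 0, 0], [0.8, 0, 0], [0.8, 0, 0], [0.8, 0, 0]], "turn": [[0, 0, 0], [0, 0, 0], [0, 0, 0], [0, 0, 0], [0, 0, 0], [0, 0, 0], [0, 0, 0], [0, 0, 0], [0, 0, 0], [0, 0, 0]], "hand": [0.42, 0.42, 0.42, 0.42, 0.42, 0.42, 0.42, 0.42, 0.42, 0.42]}}

```text
time_s: 38.1
position: [0.6186, 0.0046, 0.1529]
eef_rot: [-3.141, 0.002, 1.604]
contact_force: [-3.9, -4.6, 11.6]
width: 0.0281
```

```bash
python3 w.py w8 stop_face:.055 squeeze_point:.16 pot_blue_mid:.09 pot_brown_mid:.09; python3 - <<'E'
from h import *
T=robot.capture('top');S=robot.capture('scene');save(S,'s8');save(T,'t8')
for n,z in [('pot_brown_mid',.09),('pot_blue_mid',.09),('stop_face',.055)]:print(n,[(k,np.round(atz(c,r['point'],z),3),round(r['score'],2)) for k,c in (('T',T),('S',S)) for r in robot.place_of(c,n)])
E
```

```text
t 38.1 p [0.6186 0.0046 0.1529] rot [-3.141e+00  2.000e-03  1.604e+00] w 0.0281 F [-3.9 -4.6 11.6] M [-0.75  2.78  0.07]
stop_face 0.66 [381. 190.] world [0.6583 0.0433 0.055 ] tool cm [3.8 4.1 9.8]
squeeze_point 0.64 [320. 333.] world [0.6197 0.002  0.16  ] tool cm [-0.3  0.1 -0.7]
pot_blue_mid 0.73 [397. 137.] world [0.6585 0.076  0.09  ] tool cm [7.  4.2 6.3]
pot_brown_mid 0.77 [392.  18.] world [0.6536 0.1413 0.09  ] tool cm [13.6  4.   6.3]
pot_brown_mid [('T', array([0.641, 0.147, 0.09 ]), 0.9), ('S', array([0.657, 0.147, 0.09 ]), 0.55)]
pot_blue_mid [('T', array([0.664, 0.081, 0.09 ]), 0.97), ('S', array([0.666, 0.08 , 0.09 ]), 0.61)]
stop_face [('T', array([0.66 , 0.043, 0.055]), 0.64), ('S', array([0.653, 0.044, 0.055]), 0.72)]
```

{"op": "servo_tool", "data": {"dp": [[0, 0, 0], [0, 0, 0], [0, 0, 0], [0, 0, 0], [0, 0, 0], [0, 0, 0], [0, 0, 0], [0, 0, -2], [0, 0, -4], [0, 0, -5]], "turn": [[0, 0, 0], [0, 0, 0], [0, 0, 0], [0, 0, 0], [0, 0, 0], [0, 0, 0], [0, 0, 0], [0, 0, 0], [0, 0, 0], [0, 0, 0]], "hand": [0.3, 0.1, -0.1, -0.3, -0.6, -1, -1, -1, -1, -1]}}

```text
time_s: 40.0
position: [0.6185, 0.0057, 0.2633]
eef_rot: [-3.141, -0.0, 1.606]
contact_force: [1.1, -0.5, 0.8]
width: 0.0854
```

```bash
python3 w.py w9 stop_face:.055 squeeze_point:.16 pot_blue_mid:.09 pot_brown_mid:.09
```

```text
t 40.0 p [0.6185 0.0057 0.2633] rot [-3.141 -0.     1.606] w 0.0854 F [ 1.1 -0.5  0.8] M [ 0.01 -0.07 -0.  ]
stop_face 0.58 [361. 174.] world [0.6597 0.0449 0.055 ] tool cm [ 3.8  4.3 20.8]
squeeze_point 0.72 [316. 250.] world [0.619  0.0031 0.16  ] tool cm [-0.3  0.  10.3]
pot_blue_mid 0.95 [369. 137.] world [0.6597 0.0787 0.09  ] tool cm [ 7.2  4.4 17.3]
pot_brown_mid 0.58 [366.  58.] world [0.6551 0.1447 0.09  ] tool cm [13.8  4.1 17.3]
```

View pics/w9.png

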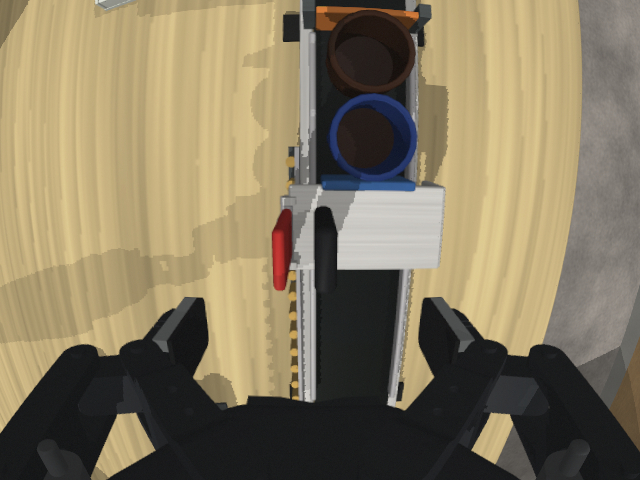

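{"op": "servo_tool", "data": {"dp": [[-3.7, -1.9, 0], [-3.7, -1.9, 0], [-3.7, -1.9, 0], [-3.7, -1.9, 0], [-3.7, -1.9, 0], [-3.7, -1.9, 0], [-3.7, -1.9, 1], [-3.7, -1.9, 1.5], [-3.4, -1.6, 1.5], [0, 0, 0]], "turn": [[0, 0, 0], [0, 0, 0], [0, 0, 0], [0, 0, 0], [0, 0, 0], [0, 0, 0], [0, 0, 0], [0, 0, 0], [0, 0, 0], [0, 0, 0]], "hand": [-1, -1, -1, -1, -1, -1, -1, -1, -1, -1]}}

```text
time_s: 41.5
position: [0.4594, -0.3328, 0.2188]
eef_rot: [-3.138, -0.002, 1.6]
contact_force: [0.3, -0.0, 0.5]
width: 0.0855
```

```bash
python3 w.py w10 knob_top:.104; python3 - <<'E'
from h import *
T=robot.capture('top');save(T,'t10')
for n,z in [('pot_brown_mid',.09),('pot_blue_mid',.09),('pot_grey_mid',.035),('pot_teal_mid',.035),('pot_second_mid',.04),('stop_face',.055),('seconds_tray',0)]:print(n,[(np.round(atz(T,r['point'],z),3),np.round(r['point']),round(r['score'],2)) for r in robot.place_of(T,n)])
cv2.imwrite('pics/t10c.png',cv2.resize(T['pixels'][150:310,190:450,::-1],None,fx=3,fy=3,interpolation=cv2.INTER_CUBIC))
E
```

```text
t 41.5 p [ 0.4594 -0.3328  0.2188] rot [-3.138e+00 -2.000e-03  1.600e+00] w 0.0855 F [ 0.3 -0.   0.5] M [ 0.07  0.   -0.01]
knob_top 0.93 [110. 175.] world [ 0.3077 -0.2869  0.104 ] tool cm [  5.  -15.   11.6]
knob_top 0.92 [320. 237.] world [ 0.4625 -0.3296  0.104 ] tool cm [ 0.3  0.4 11.5]
pot_brown_mid [(array([0.658, 0.145, 0.09 ]), array([281., 179.]), 0.66)]
pot_blue_mid [(array([0.66 , 0.083, 0.09 ]), array([301., 178.]), 0.86)]
pot_grey_mid [(array([0.654, 0.008, 0.035]), array([325., 186.]), 0.37)]
pot_teal_mid []
pot_second_mid [(array([0.42 , 0.325, 0.04 ]), array([222., 255.]), 0.97)]
stop_face [(array([0.661, 0.047, 0.055]), array([312., 181.]), 0.82)]
seconds_tray [(array([0.418, 0.321, 0.   ]), array([226., 258.]), 0.6)]
```

View pics/t10c.png

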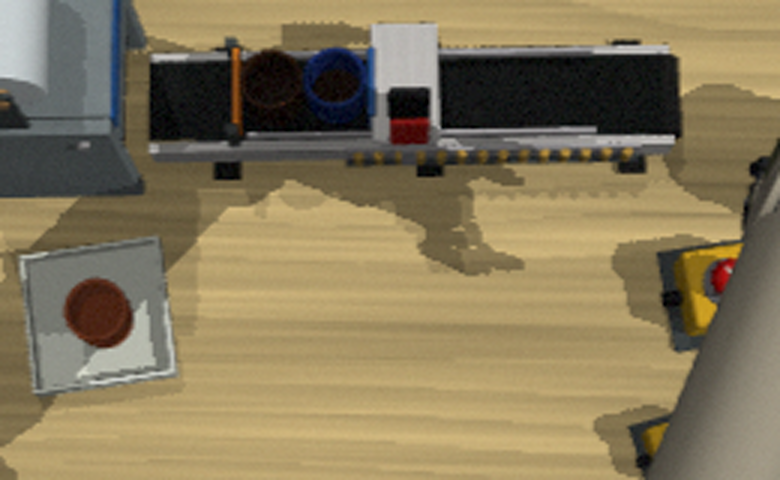

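{"op": "servo_tool", "data": {"dp": [[0.3, 0.3, 1], [0, 0, 2.5], [0, 0, 2.5], [0, 0, 2.5], [0, 0, 2.5], [0, 0, 1.5], [0, 0, 0.6], [0, 0, 0], [0, 0, 0], [0, 0, 0]], "turn": [[0, 0, 0], [0, 0, 0], [0, 0, 0], [0, 0, 0], [0, 0, 0], [0, 0, 0], [0, 0, 0], [0, 0, 0], [0, 0, 0], [0, 0, 0]], "hand": [-1, -1, -1, -1, -1, -1, -1, -1, 1, 1]}}

```text
time_s: 43.25
position: [0.4657, -0.3272, 0.091]
eef_rot: [3.141, 0.001, 1.606]
contact_force: [-0.8, 0.1, -0.0]
width: 0.0518
```

{"op": "servo_tool", "data": {"dp": [[0, 0, 0], [0, 0, 0], [0, 0, 0], [0, 0, 0], [0, 0, 0], [0, 0, 0], [0, 0, 0], [0, 0, 0], [0, 0, 0], [0, 0, 0]], "turn": [[0, 0, 0], [0, 0, 0], [0, 0, 0.1], [0, 0, 0.15], [0, 0, 0.15], [0, 0, 0.15], [0, 0, 0.15], [0, 0, 0.15], [0, 0, 0.1], [0, 0, 0]], "hand": [1, 1, 1, 1, 1, 1, 1, 1, 1, 1]}}

```text
time_s: 44.5
position: [0.4667, -0.3289, 0.0923]
eef_rot: [3.136, -0.0, 0.654]
contact_force: [-0.1, -4.3, 7.5]
width: 0.0383
```

```bash
python3 w.py -
```

```text
t 44.5 p [ 0.4667 -0.3289  0.0923] rot [ 3.136 -0.     0.654] w 0.0383 F [-0.1 -4.3  7.5] M [-1.1  -0.13  0.38]
```

{"op": "servo_tool", "data": {"dp": [[0, 0, 0], [0, 0, 0], [0, 0, 0], [0, 0, 0], [0, 0, 0], [0, 0, -2], [0, 0, -3], [0, 0, -4], [0, 0, -4], [0, 0, 0]], "turn": [[0, 0, 0], [0, 0, 0], [0, 0, 0], [0, 0, 0], [0, 0, 0], [0, 0, 0], [0, 0, 0], [0, 0, 0], [0, 0, 0], [0, 0, 0]], "hand": [0, -0.5, -1, -1, -1, -1, -1, -1, -1, -1]}}

```text
time_s: 45.8
position: [0.4669, -0.3277, 0.2238]
eef_rot: [3.136, -0.002, 0.656]
contact_force: [-0.4, 0.3, -1.6]
width: 0.0852
```

```bash
python3 w.py w11 knob_top:.11; python3 - <<'E'
from h import *
im=cv2.imread('pics/w11.png')[130:330,200:420]
cv2.imwrite('pics/k2.png',cv2.resize(im,None,fx=3,fy=3,interpolation=cv2.INTER_CUBIC))
T=robot.capture('top');S=robot.capture('scene');save(T,'t11')
for n,z in [('pot_brown_mid',.09),('pot_blue_mid',.09),('pot_second_mid',.04),('planter',0),('tape_roll',0),('foam_block',0)]:print(n,[(np.round(atz(T,r['point'],z),3),round(r['score'],2)) for r in robot.place_of(T,n)[:1]])
E
```

```text
t 45.8 p [ 0.4669 -0.3277  0.2238] rot [ 3.136e+00 -2.000e-03  6.560e-01] w 0.0852 F [-0.4  0.3 -1.6] M [ 0.01  0.02 -0.03]
knob_top 0.66 [316. 250.] world [ 0.463  -0.3332  0.11  ] tool cm [-0.7  0.1 11.4]
pot_brown_mid [(array([0.656, 0.162, 0.09 ]), 0.74)]
pot_blue_mid [(array([0.651, 0.076, 0.09 ]), 0.58)]
pot_second_mid [(array([0.413, 0.322, 0.04 ]), 0.82)]
planter [(array([ 0.416, -0.553,  0.   ]), 0.62)]
tape_roll [(array([ 0.42 , -0.539,  0.   ]), 0.89)]
foam_block [(array([0.44 , 0.554, 0.   ]), 0.63)]
```

View pics/k2.png

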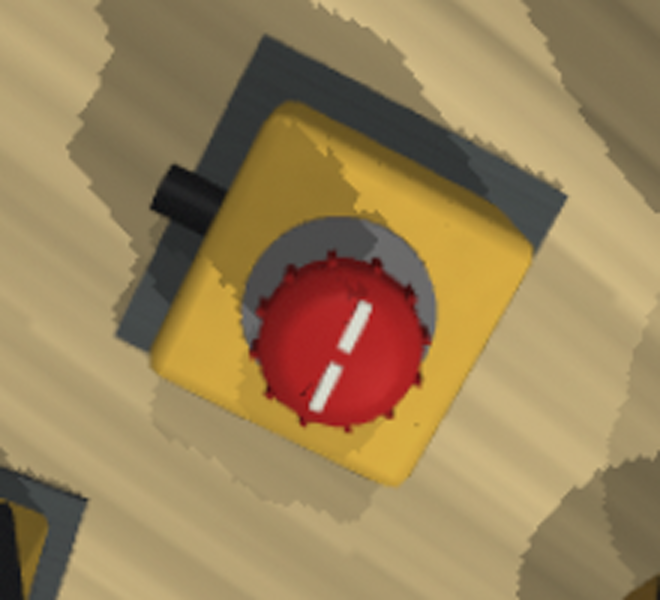

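```bash
python3 - <<'E'
from h import *
T=cv2.imread('pics/t11.png');cv2.imwrite('pics/t11c.png',cv2.resize(T[110:310,180:540],None,fx=2.2,fy=2.2,interpolation=cv2.INTER_CUBIC))
E
```

```text
(no output)
```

View pics/t11c.png

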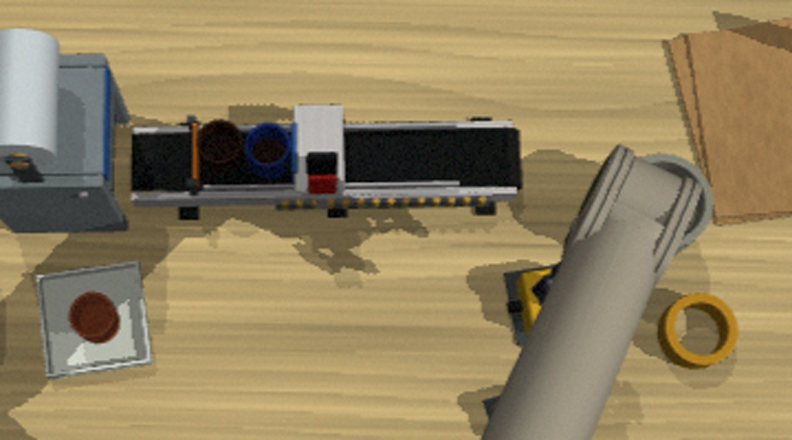

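```bash
python3 -c "
from plant import robot
print(robot.finish_job())"
```

```text
the job is handed in; nothing more can be done
None
```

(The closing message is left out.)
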